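Switch on the throwing wheel over its splash screen with the kiln hook

ROBOT

A 6-joint arm with a two-finger parallel gripper is mounted at the origin on the work surface. World frame = base frame: x ahead of the robot, y to its left, z up, the work surface at z = 0. Lengths are in m, angles in rad, forces in N, time in s.
With the tool pointing down it reaches from about 0.225 to 0.875 m from the base axis. Payload 3.4 kg.
Tool frame: the origin (TCP) lies between the finger pads; the fingertips stand 11 mm ahead of it and the grasp point (between the pads) lies 8 mm behind it; z points along the fingers, y is the line along which they close (so a half turn about z gives the same grasp; the last joint's range is limited). The gripper opens to 85 mm and grips with 20 to 120 N. Pads are 22 mm wide; open, the fingers measure 114 mm over their backs; the gripper's body (76 mm by 85 mm) begins 54 mm behind the grasp point. The pads swing forward as they close: fully open they stand 13 mm farther back than shut.
Start: joints at [1.015, 0.276, 1.505, -0, 1.361, -0.121], TCP at [0.242, 0.522, 0.242] pointing down, gripper open.
Joint ranges: [-2.89, 2.89], [-0.75, 2.08], [0.22, 2.7], [-1.18, 4.32], [0.11, 2.71], [-2.7, 2.7]. Speed limits (rad/s): [2.57, 2.57, 3.14, 3.14, 3.14, 3.14].

INTERFACE

Orientations are given as a unit quaternion [w, x, y, z].
In Python, from rig import sensors, eyes, manip gives the robot as it stands.
- The arm moves only by the tool drive_tool, never from a script. Its argument "deltas" is a list of rows, each an object with "linear": the shift along the world's x, y, z in mm, a list of three; "twist": the turn about the world's z in degrees; "claw": the opening, from 0 (shut) to 1 (fully open). In form: [{"linear": [tx, ty, tz], "twist": twist, "claw": claw}, ...]. A call has 1 to 12 rows; each row is the pose to reach, as a shift and turn from the pose commanded when the call began; what a row does not reach only later rows make up. A row lasts 1/12 s, in which the tool goes at most 41.7 mm and 7.16 degrees, less where a joint would pass 70% of its speed; a pose out of reach is approached as far as the arm can. A call with a gripper value outside its range is refused whole. The fingers move at their own pace and stop on an object; "squeeze" is the grip in N (left out, the last holds). Time passes only in rows, so rows that repeat a pose let the fingers close. It gives the time, the measured TCP pose, the force, the opening and the grip force at its end, in the units of the state.
- sensors.get_state(): the state, without advancing time (a new reading comes with each control period).
- eyes.get_image(name): name is "side" or "top" or "wrist"; returns the picture (480x640x3 uint8, red, green, blue); there is no depth.
- eyes.camera_model(name): a dict with "intrinsics" (3x3 intrinsics, pixels), "dist" ([k1, k2, p1, p2, k3] as OpenCV has them; the pictures are not rectified), "R" (3x3) and "t" (3): a world point X has camera coordinates R X + t. Camera axes: x right, y down, z forward; pixel columns grow to the right and rows downward; lengths in m; the calibration is good to about 2 mm. A picture is of the moment at which its call begins: read the wrist's pose just before it. camera_model takes no time and is no camera call; for the wrist camera it gives the pose at the moment of the call.
- manip.sign_off(): hands the job in; it is judged then, once.
The state is a dict: "clock": time; "qpos": joint angles; "qd": joint speeds; "effort": joint torques, N m; "position": TCP position; "ee_rot": TCP orientation; "contact_force": force on the tool from outside, world axes, zero at the start; "moment": the same for the moment, N m; "width": finger opening in m; "gripper_force": force on a finger pad.
Only numpy, scipy, OpenCV 4.12 (cv2) and the standard library are available. Lean on these libraries where they do the work, as an engineer would, in place of code of your own. Each camera call takes 0.05 s, during which the arm holds its last target. There are 200 camera calls.

TASK

Take the bent kiln hook from its rest by the handle, reach over the splash screen of the small throwing wheel and, with the hook behind the black slide switch, pull the switch towards the screen, through its stiff catch until it is fully home, and keep it pulled firmly against the final stop (about 12 N) for a second. Be gentle: never press the hook on the switch or the wheel with more than 17 N, and keep the hand itself off them. Then lay the hook back in its rest as it was, leaving the switch home and the other things on the table undisturbed.

Things in the scene. Friction and masses are not known exactly. Their poses are not given: they have to be found in the camera images.
- hook_grip (a point): Centre of the kiln hook's wooden handle, 90 (own x) x 20 (y) x 22 mm (z). An 8 mm round steel bar runs through it along x: it sticks out 50 mm behind the handle, and in front runs to 155 mm ahead (+x) of this point, where it bends square and goes 84 mm straight down (-z) to its rounded end. 180 g in all. At the start it lies level in its rest, the bent leg hanging down.
- hook_tip (a point): Rounded lower end of the hook's bent leg (8 mm thick): at (155, 0, -84) mm from hook_grip in the hook's axes, which this point shares.
- rest (a point): Where hook_grip lies when the hook is in its fixed rest, 110 mm above the table; x along the bar to the bend, z up. The bar lies in two upright wire Vs, 85 mm ahead (+x) and 70 mm behind this point, open upward at 90 degrees: apex 10 mm below, wire ends 12 mm above this point and 44 mm apart. Foot 200 x 70 x 12 mm; all else round the handle is free. Left or right on the table.
- wheel: Table-top throwing wheel, fixed; origin at the centre of its underside on the table, x away from the splash screen, z up. White deck 320 (x) x 300 (y) x 50 mm high. Round metal wheel head: radius 85 mm, centre at x = 70, y = 0 mm, top 82 mm above the table. The deck is free for at least 30 mm between the starting switch and the wheel head.
- screen_top (a point): Middle of the top edge of the wheel's grey upright splash screen, 130 mm above the table, axes as the wheel's; at wheel x = -155 mm. The screen is 8 mm thick (x) and 300 mm wide (y). At its ends side panels 8 mm thick, tops 100 mm above the table, run back 100 mm.
- lever_top (a point): Centre of the top of the black slide switch, an upright tab 10 mm thick (x), 24 mm wide (y), standing 55 mm above the deck (top 105 mm above the table) behind the screen; axes as the wheel's. It slides along the wheel's -x. Where its switch block is clamped (wheel y within +-30 mm) and how far along the tab starts vary: from here it has 19 to 41 mm to go to fully home.
- catch (a joint): Travel in m of the switch's catch: 0 off, 0.006 fully home against the hard final stop. The tab first slides freely (friction about 3 N, catch stays at 0) until it meets the catch, then takes the catch along for its last 6 mm (about 6 N), then stops hard. Where the tab meets the catch is not measured: it is felt. Both stay where left.
- clay_disc (a point): Bystander: soft-edged clay disc, 70 mm across and 12 mm thick, on a loose 160 x 160 x 18 mm board in front of the wheel; this point is its centre.
- slab: Bystander: that loose board, origin at the centre of its underside.
- cutter: Bystander: steel ring cutter, 66 mm across, 28 mm high.
- beaker: Bystander: terracotta beaker, 72 mm across, 85 mm high.
- rib: Bystander: wooden modelling spatula lying flat, 170 mm long.
Not all that is in view belongs to the job. Leave any blue look-alike of the part that bears rest alone.

How it is judged:
By the outcome, as a careful person would: the job done as asked, in the order asked, and still so for the second after the job is handed in, with the robot touching nothing.
It also fails if it takes over 72 s, if anything falls off the work surface, if the arm or the gripper's body presses on something with over 40 N, if the wrist force passes 120 N, or if a joint passes its speed limit or range.

## Working session

There is one attempt and no reset: what is moved stays moved. The work goes in short steps, Python scripts to look and compute and a tool call to move; the robot and the scene stay as the last step left them, time stands still between calls to the robot, and variables do not carry over. Pictures are saved under pics/ and viewed, at most 10 in all, crops included, and the job is handed in when it is done.

Besides the shell and the picture viewer there is one more tool, called after ">>>" as name([rows], argument=value, ...), one row to a line, values as JSON. drive_tool: Moves the arm, as the interface text tells. Its arguments: {"type":"object","properties":{"deltas":{"type":"array","items":{"type":"object","properties":{"linear":{"type":"array","items":{"type":"number"}},"twist":{"type":"number"},"claw":{"type":"number"}}}},"squeeze":{"type":"number"}},"required":["deltas"]}

```bash
mkdir -p pics
cat > h.py <<'E'
import numpy as np, cv2
from rig import sensors, eyes, manip
def und(name,px,cm=None):
    cm=cm or eyes.camera_model(name)
    K=np.array(cm["intrinsics"],float);d=np.array(cm["dist"],float);R=np.array(cm["R"]);t=np.array(cm["t"])
    u=cv2.undistortPoints(np.array(px,float).reshape(-1,1,2),K,d).reshape(-1,2)
    rays=np.c_[u,np.ones(len(u))]@R
    return -R.T@t, rays
def onz(name,px,z,cm=None):
    c,r=und(name,px,cm); s=(z-c[2])/r[:,2]; return c+r*s[:,None]
def proj(name,X,cm=None):
    cm=cm or eyes.camera_model(name)
    R=np.array(cm["R"]);t=np.array(cm["t"])
    return cv2.projectPoints(np.array(X,float).reshape(-1,1,3),cv2.Rodrigues(R)[0],t,np.array(cm["intrinsics"],float),np.array(cm["dist"],float))[0].reshape(-1,2)
def tri(n1,p1,n2,p2,c1=None,c2=None):
    a,r=und(n1,[p1],c1);b,s=und(n2,[p2],c2)
    A=np.c_[r[0],-s[0]];k=np.linalg.lstsq(A,b-a,rcond=None)[0]
    P=a+r[0]*k[0];Q=b+s[0]*k[1];return (P+Q)/2,np.linalg.norm(P-Q)
def snap(name,f):
    im=np.array(eyes.get_image(name));cv2.imwrite("pics/"+f,im[:,:,::-1]);return im
E
python3 - <<'E'
from h import *
for n in("top","side"):
    snap(n,n+"0.png"); cm=eyes.camera_model(n); print(n,-np.array(cm["R"]).T@np.array(cm["t"]),np.array(cm["R"])[2])
print(sensors.get_state())
E
```

```text
top [0.3294942  0.01063131 1.29604269] [ 0.13794831 -0.01526811 -0.99032174]
side [ 0.08250219 -0.66162383  0.9810765 ] [ 0.33853728  0.57085652 -0.74800759]
{'clock': 0.1, 'qpos': array([ 1.01500175e+00,  2.76498062e-01,  1.50600555e+00, -1.26124211e-05,
        1.36067476e+00, -1.20993046e-01]), 'qd': array([-0.00010226,  0.00069173, -0.00275682, -0.00260838, -0.00089181,
       -0.00304481]), 'effort': array([ 2.45834977e-03, -4.17698014e+01, -2.46405137e+01, -1.00527238e-04,
        5.73514699e-03,  3.39046483e-05]), 'position': array([0.24197517, 0.52111344, 0.24154579]), 'ee_rot': array([-2.57390706e-04,  2.15690945e-01,  9.76461360e-01, -7.49942748e-04]), 'contact_force': array([-0.67701805,  0.15783561, -0.49369625]), 'moment': array([ 0.00187428,  0.10369572, -0.02775616]), 'gripper_force': 0.0, 'width': 0.08548391616285139}
```

View pics/top0.png

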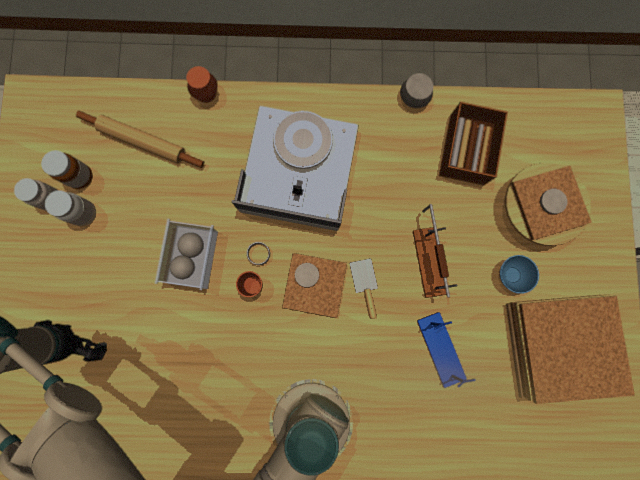

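View pics/side0.png

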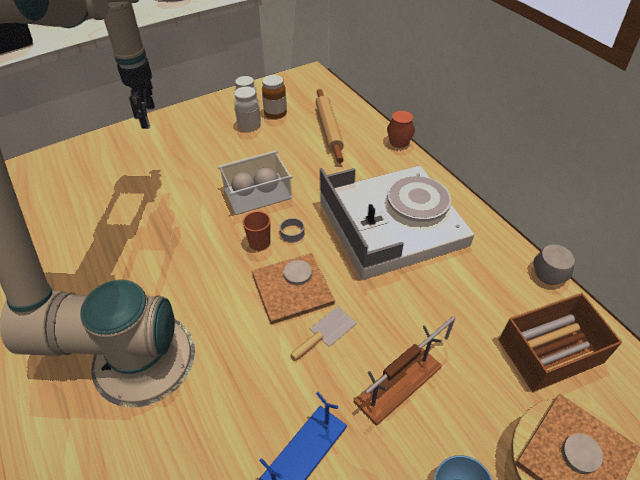

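The top view shows the hook in a brown rest at about (432,262). The rest at (443,350) is an empty blue look-alike. In the side view they are at (400,370) and (305,440). The brown one carries the hook, so it is the right one. The switch is at top (298,189) / side (371,213). I'll confirm in one enlarged crop.

Run:
```python
from h import *
t=cv2.imread("pics/top0.png");s=cv2.imread("pics/side0.png")
def c(i,x,y,w,h): return cv2.resize(i[y:y+h,x:x+w],(400,300),interpolation=cv2.INTER_CUBIC)
a=np.vstack([np.hstack([c(t,375,195,160,120),c(s,335,305,160,120)]),np.hstack([c(t,225,97,160,120),c(s,310,150,160,120)])])
cv2.imwrite("pics/crop1.png",a)
```

```text
(no output)
```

View pics/crop1.png

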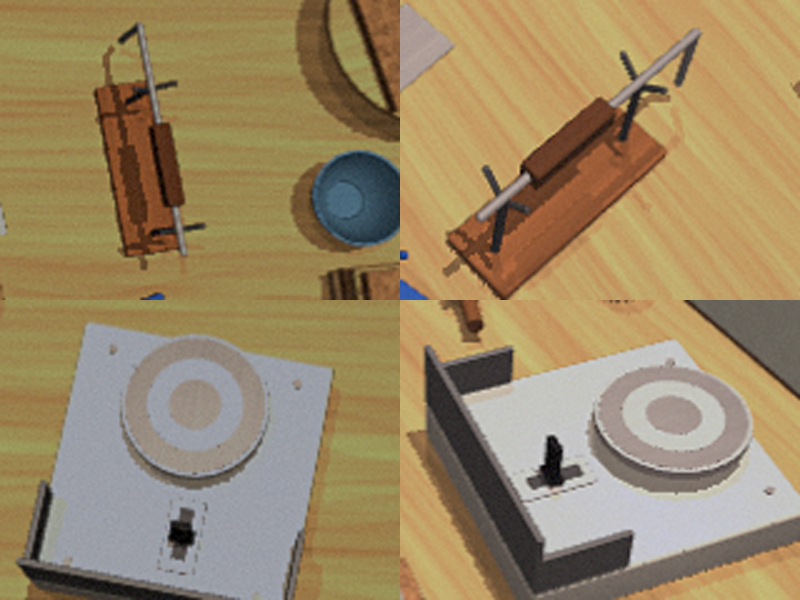

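Run:
```python
from h import *
np.set_printoptions(precision=4,suppress=True)
b=onz("top",[(430.2,205.8),(448.2,296.2),(439.8,244.2),(445,277)],.11);print("top bar",b)
b2=onz("side",[(453.8,318.2),(367.4,391.8)],.11);print("side bar",b2)
for B in(b,b2):
    d=B[0]-B[1];print(np.linalg.norm(d),np.degrees(np.arctan2(d[1],d[0])))
print("deck far corners",onz("top",[(259.8,106.2),(357.8,125)],.05))
print("head",onz("top",[(302.6,138.6)],.082))
s=onz("side",[(320.8,168.8),(367.2,252.4)],.13);print("screen top",s,np.linalg.norm(s[0]-s[1]),np.degrees(np.arctan2(*(s[0]-s[1])[1::-1])))
print("tab",onz("side",[(370.4,204.8)],.105))
T=cv2.imread("pics/top0.png");S=cv2.imread("pics/side0.png")
for n,I,(x,y,w,h) in(("top",T,(285,165,28,45)),("side",S,(350,190,40,50))):
    g=I[y:y+h,x:x+w].max(2);print(n);print(g[::1,::1] if n=="top" else g[:,8:32])
```

```text
top bar [[ 0.5963 -0.3145  0.11  ]
 [ 0.3517 -0.358   0.11  ]
 [ 0.4908 -0.3386  0.11  ]
 [ 0.4026 -0.3507  0.11  ]]
side bar [[ 0.6027 -0.3173  0.11  ]
 [ 0.3556 -0.3591  0.11  ]]
0.2484189668771682 10.08822517407038
0.25068166422776 9.602993054848563
deck far corners [[ 0.8987  0.1679  0.05  ]
 [ 0.8479 -0.1214  0.05  ]]
head [[0.7903 0.0391 0.082 ]]
screen top [[ 0.597   0.2212  0.13  ]
 [ 0.5378 -0.0863  0.13  ]] 0.3131253181353774 79.1158257117347
tab [[0.6484 0.0591 0.105 ]]
top
[[126 110  98 ... 174 170 163]
 [131 123 105 ... 163 120  86]
 [138 134 130 ...  68  84  80]
 ...
 [171 169 165 ... 168 167 165]
 [173 172 165 ... 169 170 170]
 [165 171 167 ... 168 169 169]]
side
[[198 200 197 ... 197 198 200]
 [198 199 200 ... 200 197 198]
 [197 200 195 ... 198 197 197]
 ...
 [ 46  77 115 ... 199 199 199]
 [ 43  42  96 ... 197 198 201]
 [ 49  39  67 ... 199 197 199]]
```

>>> drive_tool([
  {"linear":[100,-430,-10],"twist":-70,"claw":1},
  {"linear":[100,-430,-10],"twist":-70,"claw":1},
  {"linear":[100,-430,-10],"twist":-70,"claw":1},
  {"linear":[100,-430,-10],"twist":-70,"claw":1},
  {"linear":[100,-430,-10],"twist":-70,"claw":1},
  {"linear":[100,-430,-10],"twist":-70,"claw":1},
  {"linear":[100,-430,-10],"twist":-70,"claw":1},
  {"linear":[100,-430,-10],"twist":-70,"claw":1},
  {"linear":[100,-430,-10],"twist":-70,"claw":1},
  {"linear":[100,-430,-10],"twist":-70,"claw":1},
  {"linear":[100,-430,-10],"twist":-70,"claw":1},
  {"linear":[100,-430,-10],"twist":-70,"claw":1},
])

```text
clock: 1.1
position: [0.3429, 0.0875, 0.2321]
ee_rot: [0.001, 0.739, 0.674, -0.001]
contact_force: [-0.7, 2.0, 0.5]
width: 0.0852
gripper_force: 0.0
```

>>> drive_tool([
  {"linear":[105,-435,-12],"twist":-75,"claw":1},
  {"linear":[105,-435,-12],"twist":-75,"claw":1},
  {"linear":[105,-435,-12],"twist":-75,"claw":1},
  {"linear":[105,-435,-12],"twist":-75,"claw":1},
  {"linear":[105,-435,-12],"twist":-75,"claw":1},
  {"linear":[105,-435,-12],"twist":-75,"claw":1},
  {"linear":[105,-435,-12],"twist":-75,"claw":1},
  {"linear":[105,-435,-12],"twist":-75,"claw":1},
  {"linear":[105,-435,-12],"twist":-75,"claw":1},
  {"linear":[105,-435,-12],"twist":-75,"claw":1},
  {"linear":[105,-435,-12],"twist":-75,"claw":1},
  {"linear":[105,-435,-12],"twist":-75,"claw":1},
])

```text
clock: 2.1
position: [0.4492, -0.3492, 0.219]
ee_rot: [0.002, 0.996, 0.086, 0.0]
contact_force: [-0.1, 0.0, -0.3]
width: 0.0855
gripper_force: 0.0
```

Run:
```python
from h import *
np.set_printoptions(precision=4,suppress=True)
s=sensors.get_state();print(s["clock"],s["qpos"],s["position"],s["ee_rot"],s["contact_force"])
cm=eyes.camera_model("wrist");im=snap("wrist","w0.png");snap("top","t1.png")
np.savez("w0.npz",K=cm["intrinsics"],dist=cm["dist"],R=cm["R"],t=cm["t"])
```

```text
2.1 [-0.782   0.2792  1.5592 -0.0017  1.3001  0.6179] [ 0.4492 -0.3492  0.219 ] [0.0017 0.9963 0.0855 0.0004] [-0.0717  0.008  -0.3111]
```

View pics/w0.png

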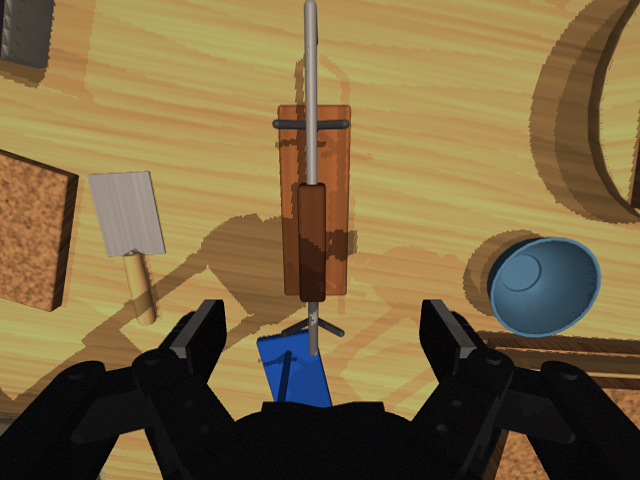

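The wrist view shows the handle from (312,184) to (313,300), the bend at about (310,3) and the bar's tail at (314,352). The hook is centred between the fingers.

Run:
```python
from h import *
np.set_printoptions(precision=4,suppress=True)
z=np.load("w0.npz");cm={"intrinsics":z["K"],"dist":z["dist"],"R":z["R"],"t":z["t"]}
im=cv2.imread("pics/w0.png").astype(int)
# steel bar midline rows
for r in(20,60,90,150,175): 
    g=im[r,290:335];m=(g.max(1)-g.min(1)<40)&(g.mean(1)>60);print(r,290+np.where(m)[0].mean(),m.sum())
H=onz("wrist",[(312.3,186),(312.8,300)],.120,cm);print(H,H.mean(0))
B=onz("wrist",[(310.5,20),(314,345)],.110,cm);print(B,np.degrees(np.arctan2(*(B[0]-B[1])[1::-1])))
q=sensors.get_state()["ee_rot"];print("tooly",2*np.degrees(np.arctan2(q[2],q[1]))-90)
```

```text
20 310.0 13
60 310.5 12
90 310.5 12
150 311.0 11
175 311.0 11
[[ 0.4916 -0.3359  0.12  ]
 [ 0.4056 -0.3504  0.12  ]] [ 0.4486 -0.3432  0.12  ]
[[ 0.5931 -0.318   0.11  ]
 [ 0.3594 -0.3587  0.11  ]] 9.883279519566162
tooly -79.94165853971187
```

>>> drive_tool([
  {"linear":[1,0,0],"twist":0,"claw":1},
  {"linear":[1,0,-20],"twist":0,"claw":1},
  {"linear":[1,0,-45],"twist":0,"claw":1},
  {"linear":[1,0,-70],"twist":0,"claw":1},
  {"linear":[1,0,-95],"twist":0,"claw":1},
  {"linear":[1,0,-110],"twist":0,"claw":1},
  {"linear":[1,0,-118],"twist":0,"claw":1},
  {"linear":[1,0,-118],"twist":0,"claw":1},
  {"linear":[1,0,-118],"twist":0,"claw":1},
])

```text
clock: 2.95
position: [0.4486, -0.3426, 0.1029]
ee_rot: [0.0, 0.996, 0.089, 0.0]
contact_force: [0.5, 0.2, -0.2]
width: 0.0855
gripper_force: 0.0
```

>>> drive_tool([
  {"linear":[0,0,0],"twist":0,"claw":0.4},
  {"linear":[0,0,0],"twist":0,"claw":0.2},
  {"linear":[0,0,0],"twist":0,"claw":0.1},
  {"linear":[0,0,0],"twist":0,"claw":0},
  {"linear":[0,0,0],"twist":0,"claw":0},
  {"linear":[0,0,0],"twist":0,"claw":0},
  {"linear":[0,0,0],"twist":0,"claw":0},
  {"linear":[0,0,0],"twist":0,"claw":0},
  {"linear":[0,0,0],"twist":0,"claw":0},
], squeeze=120)

```text
clock: 3.7
position: [0.4481, -0.3422, 0.1031]
ee_rot: [-0.001, 0.996, 0.088, 0.0]
contact_force: [-0.6, 3.4, 5.0]
width: 0.0181
gripper_force: 117.0
```

>>> drive_tool([
  {"linear":[0,0,3],"twist":0,"claw":0},
  {"linear":[0,0,8],"twist":0,"claw":0},
  {"linear":[0,0,16],"twist":0,"claw":0},
  {"linear":[0,0,28],"twist":0,"claw":0},
  {"linear":[0,0,45],"twist":0,"claw":0},
  {"linear":[0,0,65],"twist":0,"claw":0},
  {"linear":[0,0,90],"twist":0,"claw":0},
  {"linear":[0,0,115],"twist":0,"claw":0},
  {"linear":[0,0,135],"twist":0,"claw":0},
  {"linear":[0,0,145],"twist":0,"claw":0},
  {"linear":[0,0,145],"twist":0,"claw":0},
  {"linear":[0,0,145],"twist":0,"claw":0},
])

```text
clock: 4.7
position: [0.448, -0.3435, 0.2472]
ee_rot: [0.0, 0.996, 0.088, -0.0]
contact_force: [-0.0, 0.8, -3.1]
width: 0.0183
gripper_force: 117.3
```

Run:
```python
from h import *
np.set_printoptions(precision=4,suppress=True)
s=sensors.get_state();print(s["clock"],s["qpos"],s["position"],s["ee_rot"],s["contact_force"],s["moment"])
a=snap("top","t2.png")
b=snap("wrist","w2.png")
T=a[:,:,::-1][100:300,220:520];S=snap("side","s2.png")[:,:,::-1][150:450,300:600]
c=np.hstack([cv2.resize(b[:,:,::-1],(400,300)),cv2.resize(S,(400,400),interpolation=2)[50:350]])
cv2.imwrite("pics/c2.png",np.vstack([c,cv2.resize(T,(800,533))[:300]]))
```

```text
4.7 [-0.7771  0.2574  1.5189 -0.0002  1.3652  0.6177] [ 0.448  -0.3435  0.2472] [ 0.0001  0.9961  0.0879 -0.    ] [-0.037   0.8121 -3.0669] [-0.0737  0.0756 -0.0623]
```

View pics/c2.png

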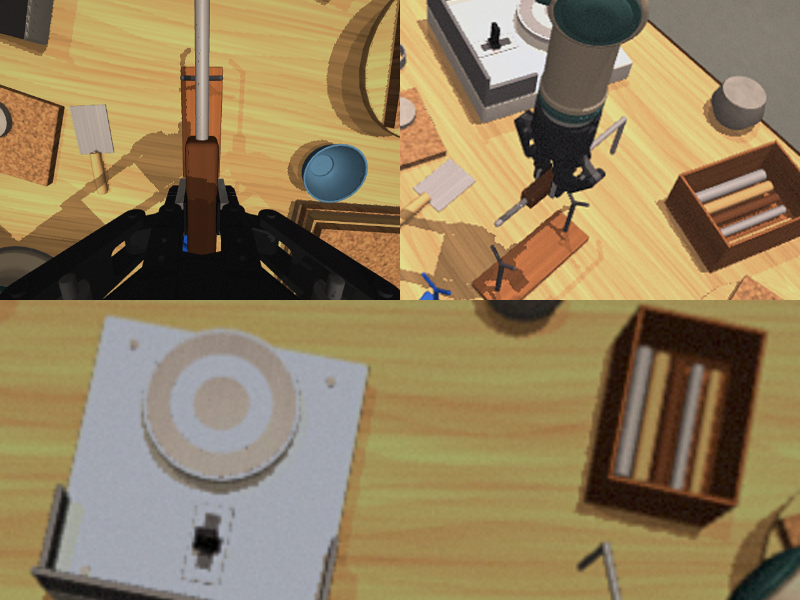

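Run:
```python
from h import *
np.set_printoptions(precision=4,suppress=True)
print("bend",tri("top",(447.2,192.2),"side",(466.5,278.3)));print("tip",tri("top",(437.5,200.5),"side",(459.8,301.5)))
c,s=np.cos(np.radians(9.9)),np.sin(np.radians(9.9))
g=np.array([.448,-.3435,.255]);print("exp bend",g+[.155*c,.155*s,0])
I=cv2.imread("pics/top0.png").max(2)
for r in range(178,206,1): print(r,I[r,288:308])
I=cv2.imread("pics/side0.png").max(2)
for r in range(198,228,1): print(r,I[r,360:384])
O=np.array([.719,.049]);a=np.radians(-10.2);X=np.array([np.cos(a),np.sin(a)]);Y=np.array([-X[1],X[0]])
for x in(-.062,-.072,-.082):
  for n in("top","side"):
    P=[np.r_[O+X*(x+dx)+Y*dy,.105] for dx in(-.005,.005) for dy in(-.015,.009)];print(x,n,proj(n,P).round(1).tolist())
```

```text
bend (array([ 0.5985, -0.3174,  0.2505]), np.float64(0.001398171135334788))
tip (array([ 0.5986, -0.3176,  0.1737]), np.float64(0.004782012446482319))
exp bend [ 0.6007 -0.3169  0.255 ]
178 [172 165 164 172 164 143 167 172 171 171 171 170 165 171 171 167 167 162
 134 131]
179 [164 169 167 166 162 146 168 171 168 164 166 166 166 168 174 170 167 175
 162 117]
180 [170 166 171 169 167 152 167 170 163  94  92 102 124 143 161 174 166 169
 161 102]
181 [169 170 170 170 165 169 170 176 170  86  73  75  82  83 108 172 169 168
 159 133]
182 [165 169 169 163 143 170 172 173 163  87  77  76  69  77  99 169 173 173
 167 170]
183 [168 170 167 162 135 168 171 176 141  87  81  79  77  78 106 170 173 162
 140 172]
184 [168 167 165 167 153 162 167 164 121  80  84  80  83  95 156 171 172 160
 122 164]
185 [169 169 168 170 152  93  71  69  77  60  74  81  72  96 173 176 166 166
 136 171]
186 [165 172 168 169 166  60  24  37  32  37  37  36  38  89 174 172 168 165
 140 165]
187 [173 167 165 150 169  56  27  31  28  43  33  29  27  69 174 174 170 168
 170 170]
188 [168 169 170 147 168  40   3  12  27  42
[... 4370 characters left out ...]
8 195 174
 152 117 166 208 205 206]
226 [200 201 201 205 204 203 203 202 203 204 198 195 193 178 150 119 134 182
 201 204 204 201 202 201]
227 [199 198 198 197 200 200 196 194 192 190 175 134 123 176 200 201 207 200
 201 203 203 199 198 199]
-0.062 top [[298.8, 184.3], [290.3, 182.6], [299.6, 180.8], [291.0, 179.1]]
-0.062 side [[374.0, 207.6], [370.1, 201.5], [377.5, 206.6], [373.6, 200.5]]
-0.072 top [[298.1, 187.8], [289.6, 186.1], [298.8, 184.3], [290.3, 182.6]]
-0.072 side [[370.4, 208.5], [366.5, 202.4], [374.0, 207.6], [370.1, 201.5]]
-0.082 top [[297.4, 191.2], [288.8, 189.5], [298.1, 187.8], [289.6, 186.1]]
-0.082 side [[366.8, 209.5], [363.0, 203.4], [370.4, 208.5], [366.5, 202.4]]
```

Run:
```python
from h import *
np.set_printoptions(precision=4,suppress=True)
print(tri("top",(297.2,187.2),"side",(371.3,207.2)),onz("top",[(297.2,187.2)],.105),onz("side",[(371.3,207.2)],.105))
I=cv2.imread("pics/top0.png")
# deck edges: white deck mask min rect
hsv=cv2.cvtColor(I,cv2.COLOR_BGR2HSV);m=((hsv[...,1]<60)&(hsv[...,2]>120)).astype(np.uint8)
m[:90]=0;m[235:]=0;m[:,:225]=0;m[:,370:]=0
k=cv2.findContours(m,0,1)[0];k=max(k,key=cv2.contourArea);h=cv2.approxPolyDP(cv2.convexHull(k),4,True).reshape(-1,2);print(h.tolist());print(onz("top",h,.05))
```

```text
(array([0.643 , 0.0498, 0.1065]), np.float64(0.0027738323628556665)) [[0.6421 0.0504 0.105 ]] [[0.6454 0.0507 0.105 ]]
[[260, 106], [308, 111], [357, 125], [336, 219], [241, 201]]
[[ 0.8993  0.1673  0.05  ]
 [ 0.8875  0.0258  0.05  ]
 [ 0.8479 -0.1191  0.05  ]
 [ 0.5658 -0.0605  0.05  ]
 [ 0.6125  0.2117  0.05  ]]
```

>>> drive_tool([
  {"linear":[2,15,2],"twist":0,"claw":0},
  {"linear":[7,45,4],"twist":-2,"claw":0},
  {"linear":[13,85,4],"twist":-4,"claw":0},
  {"linear":[19,126,4],"twist":-6,"claw":0},
  {"linear":[25,167,4],"twist":-8,"claw":0},
  {"linear":[31,208,4],"twist":-10,"claw":0},
  {"linear":[37,249,4],"twist":-12,"claw":0},
  {"linear":[43,290,4],"twist":-14,"claw":0},
  {"linear":[49,330,4],"twist":-16,"claw":0},
  {"linear":[55,370,4],"twist":-18,"claw":0},
  {"linear":[60,400,2],"twist":-20,"claw":0},
  {"linear":[62,417,0],"twist":-20,"claw":0},
])

```text
clock: 5.85
position: [0.5093, 0.0782, 0.2467]
ee_rot: [-0.001, 0.996, -0.085, -0.001]
contact_force: [-0.5, -0.1, -1.3]
width: 0.018
gripper_force: 117.6
```

>>> drive_tool([
  {"linear":[0,0,0],"twist":0,"claw":0},
  {"linear":[0,0,0],"twist":0,"claw":0},
  {"linear":[0,0,-10],"twist":0,"claw":0},
  {"linear":[0,0,-20],"twist":0,"claw":0},
  {"linear":[0,0,-30],"twist":0,"claw":0},
  {"linear":[0,0,-35],"twist":0,"claw":0},
  {"linear":[0,0,-35],"twist":0,"claw":0},
  {"linear":[0,0,-35],"twist":0,"claw":0},
])

```text
clock: 6.52
position: [0.5099, 0.073, 0.2117]
ee_rot: [0.0, 0.996, -0.087, -0.001]
contact_force: [-0.1, 0.9, -1.5]
width: 0.0182
gripper_force: 117.6
```

Run:
```python
from h import *
np.set_printoptions(precision=4,suppress=True)
s=sensors.get_state();print(s["clock"],s["qpos"],s["position"],s["ee_rot"],s["contact_force"],s["moment"])
w=snap("wrist","w3.png")[:,:,::-1];S=snap("side","s3.png")[:,:,::-1];T=snap("top","t3.png")[:,:,::-1]
f=lambda i,x,y,w,h:cv2.resize(i[y:y+h,x:x+w],(400,300),interpolation=2)
cv2.imwrite("pics/c3.png",np.vstack([np.hstack([cv2.resize(w,(400,300)),f(S,310,150,120,90)]),np.hstack([f(T,235,130,120,90),f(w,240,0,160,120)])]))
```

```text
6.5167 [ 0.007   0.2067  1.6791 -0.0001  1.2571  1.7519] [0.5099 0.073  0.2117] [ 0.0001  0.9962 -0.0869 -0.0007] [-0.1385  0.8761 -1.4831] [-0.0179  0.0691 -0.0125]
```

View pics/c3.png

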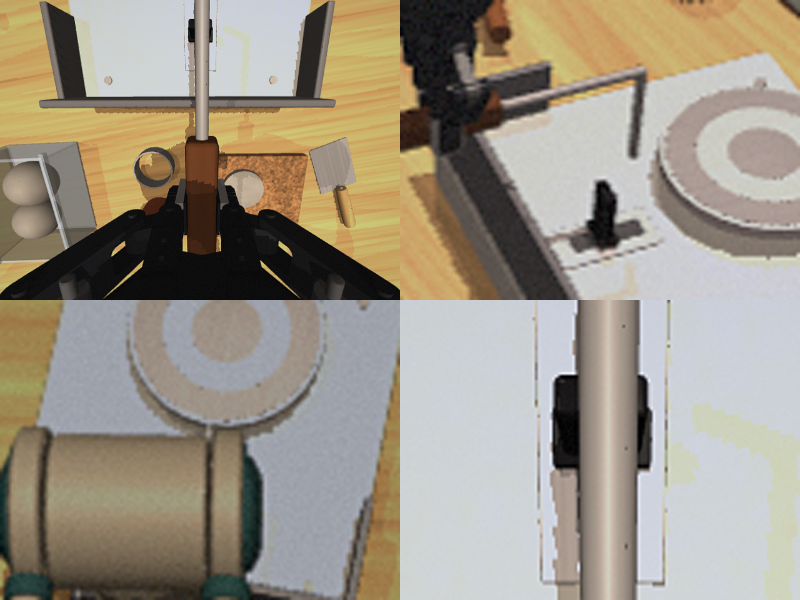

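The picture shows the bar centred over the tab. In the wrist crop the bar centre is at 607 and the tab centre at 602. In the side view the leg tip is at about (380,196), beyond the tab. Checking the numbers.

Run:
```python
from h import *
X=np.array([.984,-.177]);g=np.array([.5099,.073])
l=g+.155*X
print(l,proj("side",[np.r_[l,.1357],np.r_[l,.2197]]))
P=np.array([.643,.0503]);d=l-P;print("ahead",d@X,"lat",d@[.177,.984])
print(onz("side",[(380.2,196.2),(382,172.2)],.1337),onz("side",[(382,172.2)],.2197))
```

```text
[0.66242  0.045565] [[378.900611   197.19668347]
 [381.68720962 171.38342302]]
ahead 0.019947374999999993 lat -0.0012219000000000045
[[0.66872512 0.04856479 0.1337    ]
 [0.72669923 0.12229389 0.1337    ]] [[0.66131986 0.04273431 0.2197    ]]
```

>>> drive_tool([
  {"linear":[0,1,-10],"twist":0,"claw":0},
  {"linear":[0,1,-22],"twist":0,"claw":0},
  {"linear":[0,1,-34],"twist":0,"claw":0},
  {"linear":[0,1,-46],"twist":0,"claw":0},
  {"linear":[0,1,-56],"twist":0,"claw":0},
  {"linear":[0,1,-64],"twist":0,"claw":0},
  {"linear":[0,1,-69],"twist":0,"claw":0},
  {"linear":[0,1,-70],"twist":0,"claw":0},
  {"linear":[0,1,-70],"twist":0,"claw":0},
  {"linear":[0,1,-70],"twist":0,"claw":0},
])

```text
clock: 7.5
position: [0.5107, 0.0745, 0.1428]
ee_rot: [-0.0, 0.996, -0.086, 0.001]
contact_force: [0.3, -0.2, -1.5]
width: 0.0186
gripper_force: 117.7
```

>>> drive_tool([
  {"linear":[-1,0.2,0],"twist":0,"claw":0},
  {"linear":[-2,0.4,0],"twist":0,"claw":0},
  {"linear":[-3,0.5,0],"twist":0,"claw":0},
  {"linear":[-4,0.7,0],"twist":0,"claw":0},
  {"linear":[-5,0.9,0],"twist":0,"claw":0},
  {"linear":[-6,1.1,0],"twist":0,"claw":0},
  {"linear":[-7,1.3,0],"twist":0,"claw":0},
  {"linear":[-8,1.4,0],"twist":0,"claw":0},
  {"linear":[-9,1.6,0],"twist":0,"claw":0},
  {"linear":[-10,1.8,0],"twist":0,"claw":0},
  {"linear":[-11,2,0],"twist":0,"claw":0},
  {"linear":[-12,2.1,0],"twist":0,"claw":0},
])

```text
clock: 8.5
position: [0.4993, 0.0765, 0.1425]
ee_rot: [0.0, 0.996, -0.086, 0.001]
contact_force: [2.8, 0.1, -4.1]
width: 0.0186
gripper_force: 117.6
```

>>> drive_tool([
  {"linear":[-1,0.2,0],"twist":0,"claw":0},
  {"linear":[-2,0.4,0],"twist":0,"claw":0},
  {"linear":[-3,0.5,0],"twist":0,"claw":0},
  {"linear":[-4,0.7,0],"twist":0,"claw":0},
  {"linear":[-5,0.9,0],"twist":0,"claw":0},
  {"linear":[-6,1.1,0],"twist":0,"claw":0},
])

```text
clock: 9.0
position: [0.4923, 0.0777, 0.1425]
ee_rot: [0.0, 0.996, -0.086, 0.0]
contact_force: [3.6, -0.2, -2.6]
width: 0.018
gripper_force: 117.6
```

>>> drive_tool([
  {"linear":[-1,0.2,0],"twist":0,"claw":0},
  {"linear":[-2,0.4,0],"twist":0,"claw":0},
  {"linear":[-3,0.5,0],"twist":0,"claw":0},
  {"linear":[-4,0.7,0],"twist":0,"claw":0},
  {"linear":[-5,0.9,0],"twist":0,"claw":0},
  {"linear":[-6,1.1,0],"twist":0,"claw":0},
  {"linear":[-7,1.3,0],"twist":0,"claw":0},
])

```text
clock: 9.58
position: [0.4864, 0.0788, 0.1424]
ee_rot: [0.0, 0.996, -0.086, 0.001]
contact_force: [5.7, -0.6, -5.1]
width: 0.018
gripper_force: 117.5
```

Run:
```python
from h import *
s=sensors.get_state();print(s["contact_force"],s["moment"])
S=snap("side","s4.png")
I=S.max(2)
f=cv2.resize(S[150:270,310:470,::-1],(800,600),interpolation=2);cv2.imwrite("pics/c4.png",f)
```

```text
[ 5.65337809 -0.59006047 -5.09975729] [-0.22366655 -0.86271533 -0.05848073]
```

View pics/c4.png

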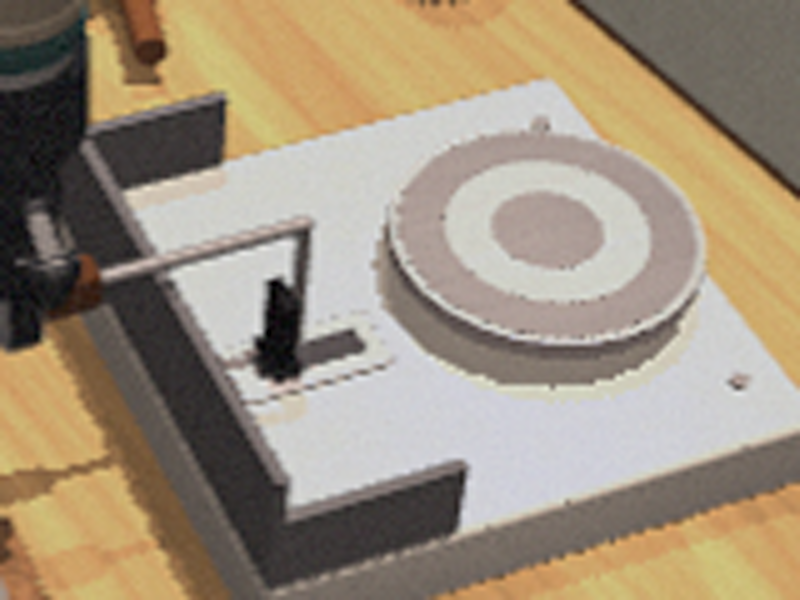

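The hook is behind the tab and the switch has moved towards the screen. The leg is upright. The force is now about 5.7 N, which is possibly the catch. Continuing in fine steps.

>>> drive_tool([
  {"linear":[-0.5,0.1,0],"twist":0,"claw":0},
  {"linear":[-1,0.2,0],"twist":0,"claw":0},
  {"linear":[-1.5,0.3,0],"twist":0,"claw":0},
  {"linear":[-2,0.4,0],"twist":0,"claw":0},
])

```text
clock: 9.97
position: [0.4845, 0.0792, 0.1424]
ee_rot: [0.0, 0.996, -0.086, 0.001]
contact_force: [5.9, -0.9, -4.0]
width: 0.0182
gripper_force: 117.5
```

>>> drive_tool([
  {"linear":[-0.5,0.1,0],"twist":0,"claw":0},
  {"linear":[-1,0.2,0],"twist":0,"claw":0},
  {"linear":[-1.5,0.3,0],"twist":0,"claw":0},
])

```text
clock: 10.22
position: [0.483, 0.0794, 0.1424]
ee_rot: [0.0, 0.996, -0.086, 0.001]
contact_force: [5.5, -1.3, -5.1]
width: 0.0178
gripper_force: 117.5
```

>>> drive_tool([
  {"linear":[-0.5,0.1,0],"twist":0,"claw":0},
  {"linear":[-1,0.2,0],"twist":0,"claw":0},
])

```text
clock: 10.38
position: [0.482, 0.0796, 0.1424]
ee_rot: [0.0, 0.996, -0.086, 0.001]
contact_force: [5.5, -0.8, -5.7]
width: 0.0182
gripper_force: 117.5
```

>>> drive_tool([
  {"linear":[-0.5,0.1,0],"twist":0,"claw":0},
  {"linear":[-1,0.2,0],"twist":0,"claw":0},
])

```text
clock: 10.55
position: [0.4816, 0.0797, 0.1425]
ee_rot: [0.0, 0.996, -0.086, 0.002]
contact_force: [8.2, -2.5, -5.3]
width: 0.0181
gripper_force: 117.3
```

>>> drive_tool([
  {"linear":[-0.3,0,0],"twist":0,"claw":0},
])

```text
clock: 10.63
position: [0.4816, 0.0797, 0.1424]
ee_rot: [0.0, 0.996, -0.086, 0.002]
contact_force: [8.5, -3.0, -6.8]
width: 0.0183
gripper_force: 117.3
```

>>> drive_tool([
  {"linear":[-0.3,0.1,0],"twist":0,"claw":0},
])

```text
clock: 10.72
position: [0.4816, 0.0798, 0.1425]
ee_rot: [0.0, 0.996, -0.086, 0.003]
contact_force: [8.7, -2.4, -7.7]
width: 0.018
gripper_force: 117.3
```

>>> drive_tool([
  {"linear":[-0.5,0.1,-0.3],"twist":0,"claw":0},
])

```text
clock: 10.8
position: [0.4815, 0.0798, 0.1422]
ee_rot: [0.0, 0.996, -0.086, 0.003]
contact_force: [10.1, -2.5, -7.5]
width: 0.0181
gripper_force: 117.3
```

>>> drive_tool([
  {"linear":[-0.4,0.1,-0.2],"twist":0,"claw":0},
])

```text
clock: 10.88
position: [0.4814, 0.0798, 0.1421]
ee_rot: [0.0, 0.996, -0.086, 0.003]
contact_force: [10.7, -2.7, -7.2]
width: 0.018
gripper_force: 117.3
```

>>> drive_tool([
  {"linear":[-0.5,0.1,-0.3],"twist":0,"claw":0},
])

```text
clock: 10.97
position: [0.4813, 0.0799, 0.1419]
ee_rot: [0.0, 0.996, -0.086, 0.004]
contact_force: [9.6, -2.2, -7.1]
width: 0.0185
gripper_force: 117.3
```

>>> drive_tool([
  {"linear":[-0.2,0,-0.1],"twist":0,"claw":0},
  {"linear":[-0.2,0,-0.1],"twist":0,"claw":0},
])

```text
clock: 11.13
position: [0.4813, 0.0799, 0.1419]
ee_rot: [0.0, 0.996, -0.086, 0.004]
contact_force: [10.1, -2.4, -7.0]
width: 0.0181
gripper_force: 117.3
```

Run:
```python
from h import *
np.set_printoptions(precision=3,suppress=True)
s=sensors.get_state();print(s["position"],s["contact_force"],s["moment"],s["ee_rot"])
S=snap("side","s5.png");s=sensors.get_state();print(s["contact_force"],s["moment"])
cv2.imwrite("pics/c5.png",cv2.resize(S[150:270,310:470,::-1],(800,600),interpolation=2))
```

```text
[0.481 0.08  0.142] [10.081 -2.365 -6.962] [-0.376 -1.441 -0.067] [ 0.     0.996 -0.086  0.004]
[ 9.892 -1.437 -6.852] [-0.398 -1.486 -0.033]
```

View pics/c5.png

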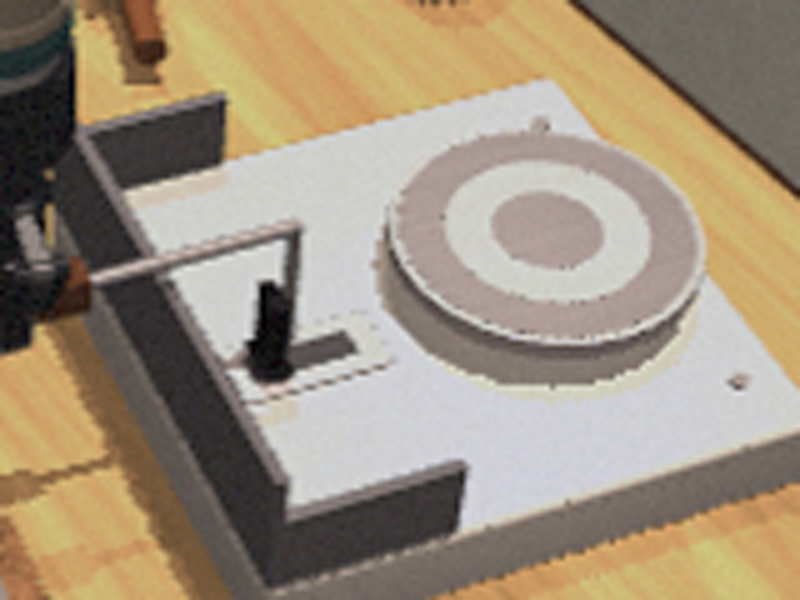

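>>> drive_tool([
  {"linear":[-0.6,0.1,0],"twist":0,"claw":0},
  {"linear":[-0.6,0.1,0],"twist":0,"claw":0},
])

```text
clock: 11.35
position: [0.4812, 0.0799, 0.1419]
ee_rot: [0.0, 0.996, -0.086, 0.004]
contact_force: [10.4, -2.6, -8.1]
width: 0.0187
gripper_force: 117.4
```

>>> drive_tool([
  {"linear":[-0.6,0.1,0],"twist":0,"claw":0},
  {"linear":[-0.6,0.1,0],"twist":0,"claw":0},
])

```text
clock: 11.52
position: [0.4812, 0.0799, 0.1419]
ee_rot: [0.0, 0.996, -0.086, 0.005]
contact_force: [12.7, -2.9, -10.1]
width: 0.0182
gripper_force: 117.4
```

>>> drive_tool([
  {"linear":[0.1,0,-0.3],"twist":0,"claw":0},
  {"linear":[0.1,0,-0.3],"twist":0,"claw":0},
  {"linear":[0.1,0,-0.3],"twist":0,"claw":0},
])

```text
clock: 11.77
position: [0.4811, 0.0799, 0.1417]
ee_rot: [0.0, 0.996, -0.086, 0.005]
contact_force: [12.1, -2.7, -8.3]
width: 0.0179
gripper_force: 117.4
```

>>> drive_tool([
  {"linear":[0,0,0],"twist":0,"claw":0},
  {"linear":[0,0,0],"twist":0,"claw":0},
  {"linear":[0,0,0],"twist":0,"claw":0},
])

```text
clock: 12.02
position: [0.4811, 0.0799, 0.1417]
ee_rot: [0.0, 0.996, -0.086, 0.005]
contact_force: [12.3, -2.7, -8.7]
width: 0.0182
gripper_force: 117.4
```

>>> drive_tool([
  {"linear":[0,0,0],"twist":0,"claw":0},
  {"linear":[0,0,0],"twist":0,"claw":0},
  {"linear":[0,0,0],"twist":0,"claw":0},
  {"linear":[0,0,0],"twist":0,"claw":0},
  {"linear":[0,0,0],"twist":0,"claw":0},
  {"linear":[0,0,0],"twist":0,"claw":0},
  {"linear":[0,0,0],"twist":0,"claw":0},
  {"linear":[0,0,0],"twist":0,"claw":0},
  {"linear":[0,0,0],"twist":0,"claw":0},
  {"linear":[0,0,0],"twist":0,"claw":0},
  {"linear":[0,0,0],"twist":0,"claw":0},
  {"linear":[0,0,0],"twist":0,"claw":0},
])

```text
clock: 13.02
position: [0.4811, 0.0799, 0.1417]
ee_rot: [0.0, 0.996, -0.086, 0.005]
contact_force: [11.4, -2.5, -7.5]
width: 0.0181
gripper_force: 117.4
```

>>> drive_tool([
  {"linear":[0,0,0],"twist":0,"claw":0},
  {"linear":[0,0,0],"twist":0,"claw":0},
  {"linear":[0,0,0],"twist":0,"claw":0},
  {"linear":[0,0,0],"twist":0,"claw":0},
])

```text
clock: 13.35
position: [0.4811, 0.0799, 0.1417]
ee_rot: [0.0, 0.996, -0.086, 0.005]
contact_force: [11.9, -2.6, -9.2]
width: 0.0183
gripper_force: 117.4
```

>>> drive_tool([
  {"linear":[1,-0.2,0],"twist":0,"claw":0},
  {"linear":[2,-0.4,0],"twist":0,"claw":0},
  {"linear":[4,-0.7,0],"twist":0,"claw":0},
  {"linear":[6,-1.1,0],"twist":0,"claw":0},
  {"linear":[9,-1.6,0],"twist":0,"claw":0},
  {"linear":[12,-2.1,0],"twist":0,"claw":0},
  {"linear":[15,-2.7,0],"twist":0,"claw":0},
  {"linear":[18,-3.2,0],"twist":0,"claw":0},
  {"linear":[18,-3.2,0],"twist":0,"claw":0},
  {"linear":[18,-3.2,0],"twist":0,"claw":0},
])

```text
clock: 14.18
position: [0.4942, 0.0775, 0.141]
ee_rot: [0.0, 0.996, -0.086, -0.0]
contact_force: [0.1, -0.5, -2.5]
width: 0.0182
gripper_force: 118.2
```

>>> drive_tool([
  {"linear":[0,0,5],"twist":0,"claw":0},
  {"linear":[0,0,15],"twist":0,"claw":0},
  {"linear":[0,0,30],"twist":0,"claw":0},
  {"linear":[0,0,50],"twist":0,"claw":0},
  {"linear":[0,0,70],"twist":0,"claw":0},
  {"linear":[0,0,90],"twist":0,"claw":0},
  {"linear":[0,0,106],"twist":0,"claw":0},
  {"linear":[0,0,110],"twist":0,"claw":0},
  {"linear":[0,0,110],"twist":0,"claw":0},
])

```text
clock: 14.93
position: [0.4952, 0.0776, 0.2531]
ee_rot: [-0.0, 0.996, -0.086, 0.002]
contact_force: [-0.4, -0.3, -1.7]
width: 0.0177
gripper_force: 118.2
```

Run:
```python
from h import *
np.set_printoptions(precision=4,suppress=True)
s=sensors.get_state();print(s["clock"],s["position"],s["contact_force"],s["moment"],s["ee_rot"])
S=snap("side","s6.png")[:,:,::-1];T=snap("top","t6.png")
cv2.imwrite("pics/c6.png",cv2.resize(S[100:250,290:490],(800,600),interpolation=2))
```

```text
14.9333 [0.4952 0.0776 0.2531] [-0.3773 -0.3144 -1.6655] [-0.036   0.0733  0.0259] [-0.0002  0.9963 -0.0864  0.002 ]
```

View pics/c6.png

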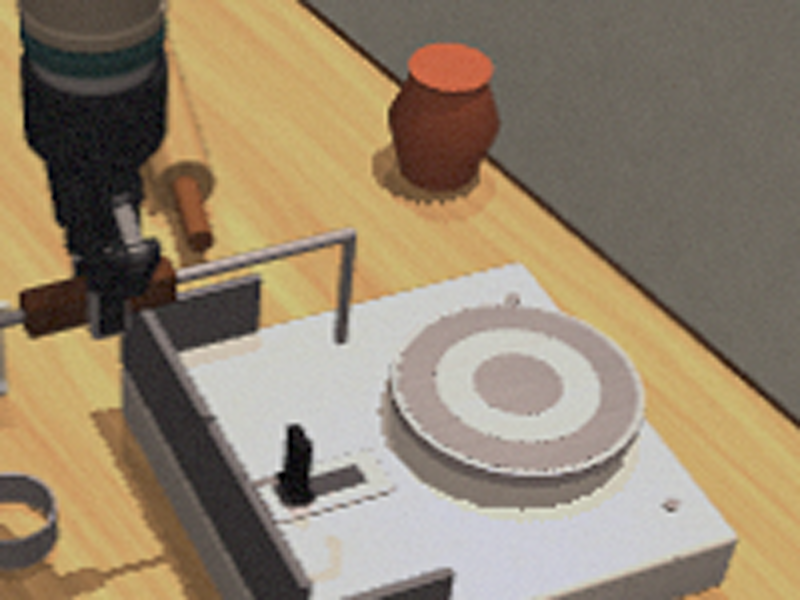

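Run:
```python
from h import *
np.set_printoptions(precision=1,suppress=True)
s=np.array([.4952,.0776,.2531+.008])
X=np.array([.984,-.177])
for p in(0,2,4):
    a=np.radians(p)
    f=lambda x,z:np.r_[s[:2]+X*(x*np.cos(a)-z*np.sin(a)),s[2]+x*np.sin(a)+z*np.cos(a)]
    print(p,proj("side",[f(.155,0),f(.155,-.084),f(.045,0),f(-.045,0)]))
```

```text
0 [[376.8 158.6]
 [374.2 185.8]
 [332.6 169.4]
 [294.8 178.7]]
2 [[377.  156.8]
 [375.5 183.8]
 [332.6 168.9]
 [294.8 179.3]]
4 [[377.  155. ]
 [376.6 181.8]
 [332.6 168.4]
 [294.9 179.8]]
```

>>> drive_tool([
  {"linear":[0,0,0],"twist":0,"claw":0},
  {"linear":[-2,-15,2],"twist":0,"claw":0},
  {"linear":[-5,-45,4],"twist":3,"claw":0},
  {"linear":[-9,-85,4],"twist":5,"claw":0},
  {"linear":[-14,-126,4],"twist":7,"claw":0},
  {"linear":[-18,-167,4],"twist":9,"claw":0},
  {"linear":[-23,-208,4],"twist":11,"claw":0},
  {"linear":[-27,-249,4],"twist":13,"claw":0},
  {"linear":[-32,-290,4],"twist":15,"claw":0},
  {"linear":[-36,-330,3],"twist":17,"claw":0},
  {"linear":[-40,-368,0],"twist":18,"claw":0},
  {"linear":[-44,-400,-4],"twist":20,"claw":0},
])

```text
clock: 16.03
position: [0.4495, -0.3252, 0.2459]
ee_rot: [-0.0, 0.996, 0.088, -0.001]
contact_force: [0.8, 0.4, -2.6]
width: 0.0178
gripper_force: 118.3
```

>>> drive_tool([
  {"linear":[-1,-13,0],"twist":0,"claw":0},
  {"linear":[-2,-21,0],"twist":0,"claw":0},
  {"linear":[-2,-21,0],"twist":0,"claw":0},
  {"linear":[-2,-21,0],"twist":0,"claw":0},
  {"linear":[-2,-21,0],"twist":0,"claw":0},
])

```text
clock: 16.45
position: [0.4486, -0.3417, 0.2471]
ee_rot: [-0.001, 0.996, 0.089, -0.0]
contact_force: [0.3, 0.8, -2.3]
width: 0.0181
gripper_force: 118.2
```

>>> drive_tool([
  {"linear":[0,0,-15],"twist":0,"claw":0},
  {"linear":[0,0,-40],"twist":0,"claw":0},
  {"linear":[0,0,-65],"twist":0,"claw":0},
  {"linear":[0,0,-90],"twist":0,"claw":0},
  {"linear":[0,0,-110],"twist":0,"claw":0},
  {"linear":[0,0,-122],"twist":0,"claw":0},
  {"linear":[0,0,-130],"twist":0,"claw":0},
  {"linear":[0,0,-134],"twist":0,"claw":0},
  {"linear":[0,0,-137],"twist":0,"claw":0},
  {"linear":[0,0,-140],"twist":0,"claw":0},
  {"linear":[0,0,-142],"twist":0,"claw":0},
  {"linear":[0,0,-142],"twist":0,"claw":0},
])

```text
clock: 17.45
position: [0.4486, -0.3435, 0.1055]
ee_rot: [0.0, 0.996, 0.088, 0.0]
contact_force: [-0.6, -0.4, -2.2]
width: 0.0186
gripper_force: 118.3
```

>>> drive_tool([
  {"linear":[0,0,-0.5],"twist":0,"claw":0},
  {"linear":[0,0,-1],"twist":0,"claw":0},
  {"linear":[0,0,-1.5],"twist":0,"claw":0},
  {"linear":[0,0,-2],"twist":0,"claw":0},
  {"linear":[0,0,-2],"twist":0,"claw":0},
])

```text
clock: 17.87
position: [0.4487, -0.3434, 0.1044]
ee_rot: [0.0, 0.996, 0.088, 0.0]
contact_force: [-1.0, 3.2, 6.4]
width: 0.0177
gripper_force: 119.5
```

>>> drive_tool([
  {"linear":[0,0.3,-0.5],"twist":0,"claw":0},
  {"linear":[0,0.3,-0.5],"twist":0,"claw":0},
], squeeze=20)

```text
clock: 18.03
position: [0.4487, -0.343, 0.104]
ee_rot: [0.0, 0.996, 0.088, 0.001]
contact_force: [-1.2, 2.9, 6.2]
width: 0.0182
gripper_force: 119.5
```

>>> drive_tool([
  {"linear":[0,0,0],"twist":0,"claw":0.22},
  {"linear":[0,0,0],"twist":0,"claw":0.24},
  {"linear":[0,0,0],"twist":0,"claw":0.28},
  {"linear":[0,0,0],"twist":0,"claw":0.35},
  {"linear":[0,0,0],"twist":0,"claw":0.5},
  {"linear":[0,0,0],"twist":0,"claw":0.75},
  {"linear":[0,0,0],"twist":0,"claw":1},
  {"linear":[0,0,0],"twist":0,"claw":1},
  {"linear":[0,0,0],"twist":0,"claw":1},
  {"linear":[0,0,0],"twist":0,"claw":1},
])

```text
clock: 18.87
position: [0.4484, -0.3432, 0.1026]
ee_rot: [0.0, 0.996, 0.088, -0.0]
contact_force: [0.3, 0.1, 0.1]
width: 0.0852
gripper_force: 0.0
```

Released. Retreat straight up, then inspect.

>>> drive_tool([
  {"linear":[0,0,10],"twist":0,"claw":1},
  {"linear":[0,0,25],"twist":0,"claw":1},
  {"linear":[0,0,45],"twist":0,"claw":1},
  {"linear":[0,0,75],"twist":0,"claw":1},
  {"linear":[0,0,105],"twist":0,"claw":1},
  {"linear":[0,0,130],"twist":0,"claw":1},
  {"linear":[0,0,140],"twist":0,"claw":1},
  {"linear":[0,0,140],"twist":0,"claw":1},
  {"linear":[0,0,140],"twist":0,"claw":1},
])

```text
clock: 19.62
position: [0.4482, -0.343, 0.2425]
ee_rot: [0.0, 0.996, 0.088, 0.0]
contact_force: [-0.8, 0.4, -0.3]
width: 0.0855
gripper_force: 0.0
```

>>> drive_tool([
  {"linear":[-20,40,0],"twist":0,"claw":1},
  {"linear":[-40,80,0],"twist":0,"claw":1},
  {"linear":[-60,110,0],"twist":0,"claw":1},
  {"linear":[-80,140,0],"twist":0,"claw":1},
  {"linear":[-100,160,0],"twist":0,"claw":1},
  {"linear":[-100,170,0],"twist":0,"claw":1},
  {"linear":[-100,170,0],"twist":0,"claw":1},
  {"linear":[-100,170,0],"twist":0,"claw":1},
])

```text
clock: 20.28
position: [0.3486, -0.1732, 0.2418]
ee_rot: [-0.0, 0.996, 0.088, -0.0]
contact_force: [-0.2, -0.3, -0.4]
width: 0.0854
gripper_force: 0.0
```

Run:
```python
from h import *
s=sensors.get_state();print(s["clock"],s["position"],s["contact_force"])
T=snap("top","t7.png")[:,:,::-1];S=snap("side","s7.png")[:,:,::-1]
f=lambda i,x,y,w,h:cv2.resize(i[y:y+h,x:x+w],(400,300),interpolation=2)
cv2.imwrite("pics/c7.png",np.vstack([np.hstack([f(T,375,195,160,120),f(S,335,305,160,120)]),np.hstack([f(T,225,97,240,180),f(S,220,150,240,180)])]))
a=cv2.imread("pics/top0.png");b=T
d=(cv2.absdiff(a,b).max(2)>60).astype(np.uint8);d=cv2.morphologyEx(d,0+2,np.ones((3,3),np.uint8))
n,_,st,c=cv2.connectedComponentsWithStats(d)
print([ (x[:4].tolist(),int(x[4])) for x in st[1:] if x[4]>8])
```

```text
20.2833 [ 0.34859452 -0.17318394  0.24180216] [-0.20938312 -0.25328522 -0.35629762]
[([293, 185, 10, 10], 53), ([291, 196, 11, 7], 65), ([359, 253, 64, 65], 1126), ([421, 265, 26, 33], 470), ([419, 268, 3, 3], 9), ([440, 275, 3, 3], 9), ([462, 289, 5, 6], 24), ([460, 297, 3, 3], 9), ([383, 311, 3, 3], 9), ([423, 313, 19, 13], 171), ([0, 317, 107, 56], 3323), ([444, 318, 4, 4], 14), ([427, 326, 20, 29], 351), ([319, 339, 41, 45], 381), ([257, 360, 15, 13], 58), ([226, 364, 22, 28], 161), ([43, 372, 94, 108], 2823), ([273, 373, 11, 9], 35), ([192, 378, 77, 100], 2960), ([299, 381, 3, 3], 9), ([281, 383, 10, 8], 58), ([397, 382, 16, 15], 144), ([314, 385, 6, 8], 34), ([300, 386, 4, 6], 21), ([279, 390, 22, 19], 210), ([388, 393, 13, 14], 115), ([332, 408, 16, 15], 122), ([264, 418, 9, 9], 46), ([378, 419, 10, 12], 61), ([68, 420, 5, 3], 15), ([0, 425, 21, 37], 399), ([290, 424, 49, 51], 1545), ([258, 426, 15, 12], 91), ([195, 438, 3, 5], 15), ([202, 438, 3, 5], 15), ([206, 439, 3, 3], 9), ([139, 442, 52, 35], 575), ([12, 464, 21, 12], 139), ([253, 473, 10, 7], 52)]
```

View pics/c7.png

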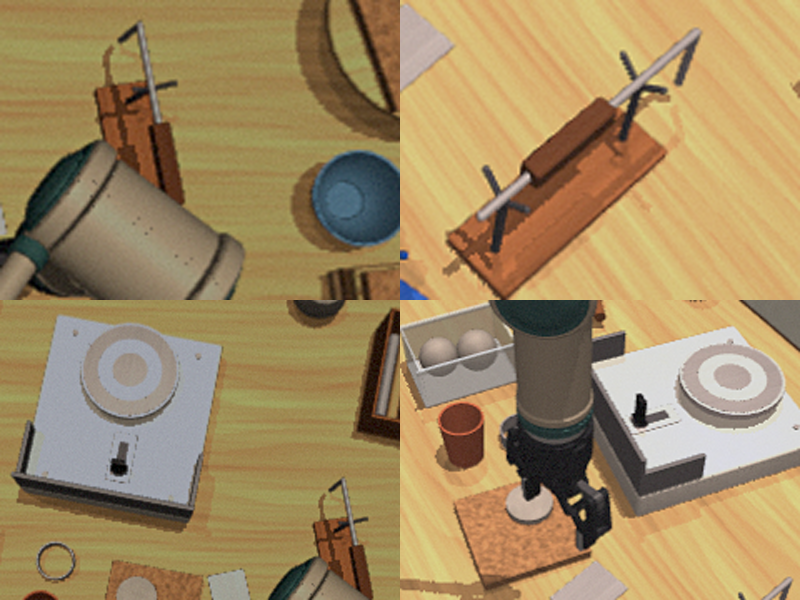

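The hook lies in its rest, matching the first picture. The tab is at the screen end of its slot and the bystanders are unmoved.

```bash
python3 -c "
from rig import manip
print(manip.sign_off())"
```

```text
the job is handed in; nothing more can be done
None
```

The switch is pulled fully home and was held at about 12 N for over a second, then the hook went back in its rest; the job was handed in at about 20 s.

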